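Assemble the solvent filter holder on the vacuum manifold

ROBOT

A 6-joint arm with a two-finger parallel gripper is mounted at the origin on the work surface. World frame = base frame: x ahead of the robot, y to its left, z up, the work surface at z = 0. Lengths are in m, angles in degrees, forces in N, time in s.
With the tool pointing down it reaches from about 0.25 to 0.85 m from the base axis. Payload 12.5 kg.
Tool frame: the origin (TCP) lies at the very end of the fingers, on their centre line; the grasp point (between the pads) lies 19 mm behind it; z points along the fingers, y is the line along which they close (so a half turn about z gives the same grasp; the last joint's range is limited). The gripper opens to 93 mm and grips with 3 to 60 N. Pads are 15 mm wide; open, the fingers measure 128 mm over their backs; the gripper's body (75 mm by 188 mm) begins 65 mm behind the grasp point.
Start: joints at [-79.504, 20.094, 94.641, -0, 65.266, -4.847], TCP at [0.146, -0.53, 0.219] pointing down, gripper open.
Joint ranges: [-157.81, 157.81], [-45, 120.19], [0.68, 151.7], [-89.99, 269.99], [4.06, 180], [-164.3, 164.3]. Speed limits (degrees/s): [127.2, 127.2, 159.86, 180, 180, 180].

INTERFACE

Orientations are given as a 3x3 rotation matrix whose columns are the frame's x, y, z axes.
In Python, from rig import manip, camera, calibration gives the robot as it stands.
- The arm moves only by the tool apply_moves, never from a script. Its argument "steps" is a list of rows, each a list of 6 numbers: the shift along the tool's x, y, z in units of 0.05 m (1.0 is 0.05 m), then the turn, a rotation vector about the tool's x, y, z in units of 8 degrees (1.0 is 8 degrees). In form: [[x, y, z, ax, ay, az], ...]. A call has 1 to 20 rows; each row shifts and turns the commanded pose from where the row before left it, along the tool's axes as they then stand; what a row does not reach is not made up. A row lasts 1/8 s, in which the tool goes at most 62.5 mm and 10.7 degrees, less where a joint would pass 70% of its speed; a pose out of reach is approached as far as the arm can. A call with a number of a shift or a turn outside -1 to 1 is refused whole. A call with a gripper value outside its range is refused whole. "gripper" is the opening, from 0 (shut) to 1 (fully open), set as the call begins (left out, the last holds). The fingers move at their own pace and stop on an object; "grip_force" is the grip in N (left out, the last holds). Time passes only in rows, so rows that do not move let the fingers close. It gives the time, the measured TCP pose, the force, the opening and the grip force at its end, in the units of the state.
- manip.observe(): the state, without advancing time (a new reading comes with each control period).
- camera(name): name is "scene" or "top" or "wrist"; returns the picture (400x640x3 uint8, blue, green, red); there is no depth.
- calibration(name): a dict with "vfov" (degrees; the focal length in pixels is half the picture's height over the tangent of half this angle, whatever the lens; pixels are square), "cx", "cy" (the principal point, pixels), "rvec" (rotation vector, rad) and "tvec" (3), from world to camera coordinates, as OpenCV has them; the wrist camera has in their place "hand_eye" (4x4, takes a point from camera to tool coordinates, whose origin is the TCP and whose axes are the flange's). Camera axes: x right, y down, z forward; pixel columns grow to the right and rows downward; lengths in m; the calibration is good to about 2 mm. The wrist camera is an equidistant fisheye: a pixel r from the principal point sees the ray r / f radians off the axis. A picture is of the moment at which its call begins: read the wrist's pose just before it. calibration takes no time and is no camera call.
- manip.hand_in(): hands the job in; it is judged then, once.
The state is a dict: "clock": time; "q": joint angles; "joint_velocities": joint speeds; "joint_efforts": joint torques, N m; "tcp_pos": TCP position; "orientation": TCP orientation; "force": force on the tool from outside, world axes, zero at the start; "torque": the same for the moment, N m; "grip_width": finger opening in m; "grasp_force": force on a finger pad.
Only numpy, scipy, OpenCV 4.12 (cv2) and the standard library are available. Lean on these libraries where they do the work, as an engineer would, in place of code of your own. Each camera call takes 0.05 s, during which the arm holds its last target. There are 200 camera calls.

TASK

Assemble the steel solvent-filter holder, upright, on the grey vacuum manifold, one part at a time from the bottom up: the foot into the manifold's port, the perforated screen into the foot's recess, the open barrel over the screen, and last the knobbed cover on the barrel, each part let go and fully home before the next goes on. Leave the two standing amber vials upright where they are.

Things in the scene. Friction and masses are not known exactly. Their poses are not given: they have to be found in the camera images.
- port (a point): Centre of the round port in the top of the vacuum manifold, a fixed grey block 40 mm high, 126 x 90 mm, reaching from the port roughly away from the robot, with a small tap 64 mm from the port (top 17 mm above the block). The point lies at the port's mouth, level with the block's top, 40 mm above the bench. Port 41 mm wide, 20 mm deep.
- foot_mid (a point): Foot: steel, 40 mm tall, upright. Stem 36 mm in diameter, 14 mm tall (28 mm wide at the very bottom), enters the port until the flange rests on the block. Flange 56 mm in diameter, 14 to 40 mm above the underside: grip it near the top. Recess in its top: 49 mm wide, 6 mm deep. Point: on the axis, 20 mm above the underside, z up. Home: 6 mm above port.
- screen_mid (a point): Screen: solid steel puck with a black-dotted top, 44 mm in diameter, 26 mm tall (38 mm wide at the very bottom, narrowing to 36 mm over its top 6 mm). Stands dots up; its lowest 6 mm enters the foot's recess, so grip it by the sides above that. Point: on the axis, 13 mm above the underside, z up. Home: 27 mm above foot_mid.
- barrel_mid (a point): Barrel: steel tube open at both ends, 76 mm tall, 56 mm outer, 49 mm inner diameter, with a collar 62 mm in diameter round its lowest 10 mm. Stands collar down and goes on so, over the screen, until the collar rests on the foot's rim (the screen reaches 20 mm up into it). Point: on the axis, 38 mm above the underside, z up. Home: 31 mm above screen_mid.
- cover_knob (a point): Cover: steel disc 60 mm in diameter, 6 mm thick, black knob on top (18 mm diameter, 30 mm tall), plug below (44 mm diameter, 12 mm tall) that enters the barrel's mouth until the disc rests on its rim. It stands on its plug, 48 mm tall in all. Point: on the axis, half-way up the knob, 15 mm above the disc, 33 mm above the underside, z up. Home: 59 mm above barrel_mid.
- vial_l_mid (a point): Amber glass vial with a white cap, 22 mm in diameter and 46 mm tall, standing loose among the parts on the robot's left; bystander, to be left alone. The point is its centre, 23 mm above its underside; z up.
- vial_r_mid (a point): Another such vial, standing on the robot's right; bystander, to be left alone. The point is its centre; z up.

How it is judged:
By the outcome, as a careful person would: the job done as asked, in the order asked, and still so for the second after the job is handed in, with the robot touching nothing.
It also fails if it takes over 128 s, if anything falls off the work surface, if the arm or the gripper's body presses on something with over 40 N, if the wrist force passes 120 N, or if a joint passes its speed limit or range.

## Working session

There is one attempt and no reset: what is moved stays moved. The work goes in short steps, Python scripts to look and compute and a tool call to move; the robot and the scene stay as the last step left them, time stands still between calls to the robot, and variables do not carry over. Pictures are saved under pics/ and viewed, at most 14 in all, crops included, and the job is handed in when it is done.

Besides the shell and the picture viewer there is one more tool, called as name(argument=value, ...) on one line, values as JSON. apply_moves: Moves the arm, as the interface text tells. Shifts and turns lie within -1 to 1; 1 stands for 0.05 m of shift or 8 degrees of turn. Its arguments: {"type":"object","properties":{"steps":{"type":"array"},"gripper":{"type":"number"},"grip_force":{"type":"number"}},"required":["steps"]}

```bash
mkdir -p pics
cat > h.py <<'E'
import numpy as np, cv2
from rig import manip, camera, calibration
def f_of(c): return 200/np.tan(np.radians(c["vfov"])/2)
def ray(name,u,v,st=None):
    c=calibration(name); f=f_of(c); x=(u-c["cx"]);y=(v-c["cy"])
    if name=="wrist":
        r=np.hypot(x,y); t=r/f; d=np.array([np.sin(t)*x/max(r,1e-9),np.sin(t)*y/max(r,1e-9),np.cos(t)])
        H=np.array(c["hand_eye"]); st=st or manip.observe()
        R=np.array(st["orientation"]).reshape(3,3); p=np.array(st["tcp_pos"])
        return R@H[:3,3]+p, R@(H[:3,:3]@d)
    R,_=cv2.Rodrigues(np.array(c["rvec"],float)); t=np.array(c["tvec"],float).ravel()
    return -R.T@t, R.T@np.array([x/f,y/f,1.])
def plane(name,u,v,z,st=None):
    o,d=ray(name,u,v,st); return o+d*(z-o[2])/d[2]
def proj(name,P,st=None):
    c=calibration(name); f=f_of(c); P=np.array(P,float)
    if name=="wrist":
        H=np.array(c["hand_eye"]); st=st or manip.observe()
        R=np.array(st["orientation"]).reshape(3,3); q=R.T@(P-np.array(st["tcp_pos"])); q=H[:3,:3].T@(q-H[:3,3])
        r=np.hypot(q[0],q[1]); t=np.arctan2(r,q[2]); return c["cx"]+f*t*q[0]/r, c["cy"]+f*t*q[1]/r
    R,_=cv2.Rodrigues(np.array(c["rvec"],float)); q=R@P+np.array(c["tvec"],float).ravel()
    return c["cx"]+f*q[0]/q[2], c["cy"]+f*q[1]/q[2]
E
python3 - <<'E'
from h import *
s=manip.observe(); print(s)
for n in("top","scene","wrist"):
    cv2.imwrite(f"pics/{n}0.png",camera(n)); c=calibration(n); print(n,c)
    if n!="wrist": print(ray(n,320,200))
E
```

```text
{'clock': 0.0, 'q': array([-7.95023500e+01,  2.01261101e+01,  9.46769402e+01,  3.34670429e-04,
        6.52635135e+01, -4.84645557e+00]), 'joint_velocities': array([ 0.02873526,  0.07083589, -0.04414655,  0.13010668,  0.01101647,
       -0.1400692 ]), 'joint_efforts': array([ 1.88047425e-04, -4.97325754e+01, -2.85252535e+01,  6.99145789e-02,
        2.57590046e-02, -8.78853257e-05]), 'tcp_pos': array([ 0.14551018, -0.53005355,  0.21808454]), 'orientation': array([[ 9.64354665e-01,  2.64612997e-01, -2.06450090e-04],
       [ 2.64613057e-01, -9.64353992e-01,  1.14327788e-03],
       [ 1.03435218e-04, -1.15715475e-03, -9.99999325e-01]]), 'force': array([-0.90971011,  0.29332434,  0.25645636]), 'torque': array([-0.00469464, -0.03692802, -0.02222627]), 'grasp_force': 0.0, 'grip_width': 0.093150640777278}
top {'vfov': 44.016102380170544, 'cx': 319.56843384634806, 'cy': 197.7474705082059, 'rvec': array([ 2.19300472, -2.14627136,  0.04896725]), 'tvec': array([0.01197495, 0.51389072, 1.04023518])}
(array([ 0.43556928, -0.00833285,  1.07541911]), array([ 0.06904834,  0.02864642, -0.99721271]))
scene {'vfov': 43.6363359148764, 'cx': 320.02856332073816, 'cy': 203.08496835238884, 'rvec': array([ 1.96807946,  0.95772498, -0.51022341]), 'tvec': array([-0.32238875, -0.1619096 ,  1.37005538])}
(array([ 1.16790528, -0.52076413,  0.60992044]), array([-0.65824504,  0.52745304, -0.53716375]))
wrist {'vfov': 65.70646984690485, 'cx': 318.5502335218488, 'cy': 197.50378636990297, 'hand_eye': array([[ 1.66333632e-04, -9.62389504e-01, -2.71673359e-01,
         7.53224440e-02],
       [ 9.99999985e-01,  1.47793178e-04,  8.87058856e-05,
        -9.30044478e-04],
       [-4.52181441e-05, -2.71673370e-01,  9.62389515e-01,
        -1.64797655e-01],
       [ 0.00000000e+00,  0.00000000e+00,  0.00000000e+00,
         1.00000000e+00]])}
```

View pics/top0.png

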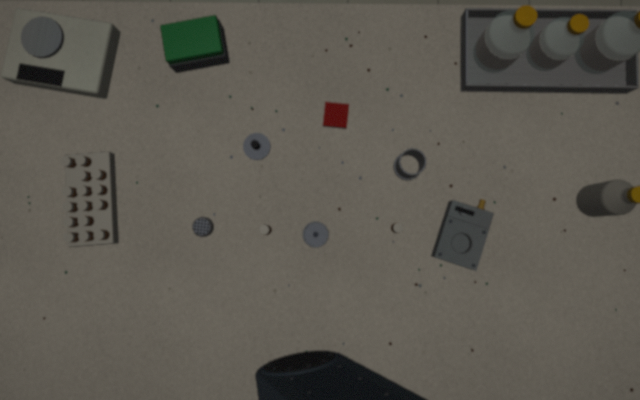

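View pics/scene0.png

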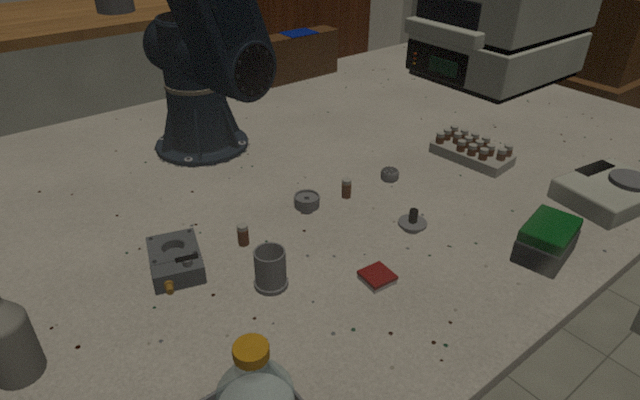

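The top view shows the cover at (257,146), screen (203,227), foot (315,235), barrel (409,164), port (461,243) and the vial caps at (266,230) and (396,228). Next I refine these on the top picture.

Run:
```python
from h import *
for n,(u,v),z in [("port",(461,243),.04),("foot",(315,235),.04),("screen",(203,227),.026),("barrel",(409,164),.076),("knob",(255,145),.048),("vl",(266,230),.046),("vr",(396,228),.046),("tap",(482,204),.04)]:
    p=plane("top",u,v,z); s=proj("scene",p); print(n,p.round(3),"scene",np.round(s,0), "reach",np.hypot(*p[:2]).round(3))
im=cv2.imread("pics/top0.png"); 
a=cv2.resize(im[120:280,180:340],None,fx=3.7,fy=3.7,interpolation=cv2.INTER_CUBIC)
b=cv2.resize(im[120:280,370:500][:, :],None,fx=3.7,fy=3.7,interpolation=cv2.INTER_CUBIC)
g=np.hstack([a,b])[:, :]; g=cv2.convertScaleAbs(g,alpha=1.8)
g=cv2.resize(g,(800,int(g.shape[0]*800/g.shape[1]))); cv2.imwrite("pics/crop0.png",g); print(g.shape)
```

```text
port [ 0.424 -0.272  0.04 ] scene [173. 245.] reach 0.504
foot [0.434 0.03  0.04 ] scene [307. 194.] reach 0.435
screen [0.445 0.27  0.026] scene [389. 169.] reach 0.521
barrel [ 0.582 -0.158  0.076] scene [271. 247.] reach 0.603
knob [0.62  0.161 0.048] scene [412. 209.] reach 0.641
vl [0.442 0.132 0.046] scene [345. 179.] reach 0.461
vr [ 0.452 -0.137  0.046] scene [244. 223.] reach 0.472
tap [ 0.506 -0.315  0.04 ] scene [170. 277.] reach 0.596
(441, 800, 3)
```

View pics/crop0.png

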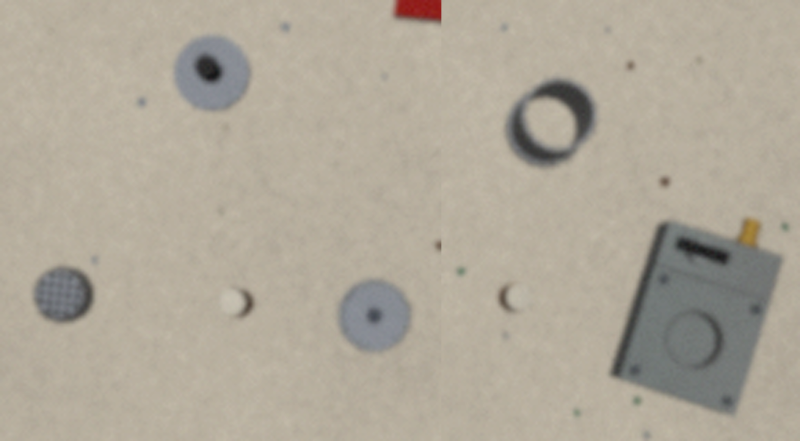

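The crop shows the port at top-image (461.2,243.2), the foot at (315.9,234.5) and the cover disc at (256.8,146.5). The back-projected heights and reaches are plausible, and they agree with the scene view. I'm moving over the foot.

apply_moves(steps=[[0.533,-0.58,0.06,0,0,0],[0.533,-0.58,0.06,0,0,0],[0.533,-0.58,0.06,0,0,0],[0.533,-0.58,0.06,0,0,0],[0.533,-0.58,0.06,0,0,0],[0.533,-0.58,0.06,0,0,0],[0.533,-0.58,0.06,0,0,0],[0.533,-0.58,0.06,0,0,0],[0.533,-0.58,0.06,0,0,0],[0.533,-0.58,0.06,0,0,0],[0.533,-0.58,0.06,0,0,0],[0.533,-0.58,0.06,0,0,0],[0.533,-0.58,0.06,0,0,0],[0.533,-0.58,0.06,0,0,0],[0.533,-0.58,0.06,0,0,0],[0.533,-0.58,0.06,0,0,0],[0,0,0,0,0,0],[0,0,0,0,0,0]], gripper=1)

```text
clock: 2.4
tcp_pos: [0.4336, 0.0296, 0.1705]
orientation: [[0.964, 0.265, -0.001], [0.265, -0.964, -0.0], [-0.001, -0.0, -1.0]]
force: [0.2, 0.3, 1.2]
grip_width: 0.093
grasp_force: 0.0
```

```bash
cat >> h.py <<'E'
def snap(fn):
    st=manip.observe(); im=camera("wrist"); cv2.imwrite(fn,im); return st,im
def delta(p,st):
    R=np.array(st["orientation"]).reshape(3,3); return (R.T@(np.array(p)-np.array(st["tcp_pos"]))*1000).round(1)
E
python3 - <<'E'
from h import *
st,im=snap("pics/w1.png"); print(st["clock"],st["tcp_pos"].round(4),st["orientation"].round(4).tolist(),proj("wrist",[.434,.03,.04],st))
cv2.imwrite("pics/w1b.png",cv2.convertScaleAbs(im,alpha=1.6))
E
```

```text
2.4 [0.4336 0.0296 0.1705] [[0.9642, 0.265, -0.0006], [0.265, -0.9642, -0.0001], [-0.0006, -0.0001, -1.0]] (np.float64(319.24110531079845), np.float64(189.07571079608155))
```

View pics/w1b.png

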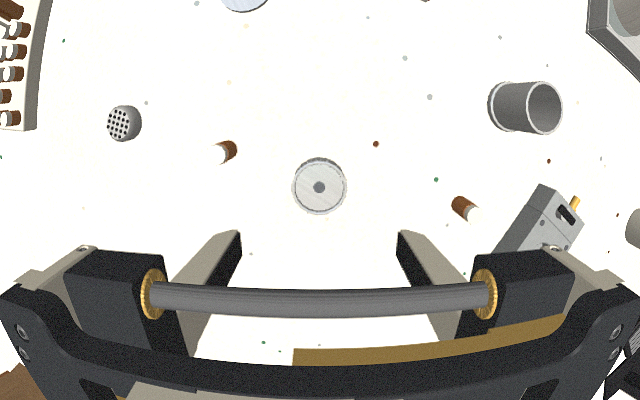

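The foot is at (319,187), right where it was predicted (319,189), so calibration is good to about 2 mm. I'll fit an ellipse to its top.

```bash
cat >> h.py <<'E'
def blobs(im,x0,y0,x1,y1,mode="dark",amin=150):
    c=im[y0:y1,x0:x1]; hsv=cv2.cvtColor(c,cv2.COLOR_BGR2HSV); lab=cv2.cvtColor(c,cv2.COLOR_BGR2LAB)
    bg=np.median(lab.reshape(-1,3),0); d=np.linalg.norm(lab.astype(float)-bg,axis=2)
    d=cv2.GaussianBlur(d.astype(np.float32),(3,3),0); m=(d>np.clip(d.max()*.3,8,14)).astype(np.uint8)
    m=cv2.morphologyEx(m,cv2.MORPH_CLOSE,np.ones((5,5),np.uint8)); out=[]
    for k in cv2.findContours(m,cv2.RETR_EXTERNAL,cv2.CHAIN_APPROX_NONE)[0]:
        if cv2.contourArea(k)>amin:
            (a,b),s,t=cv2.fitEllipse(cv2.convexHull(k)); out.append((round(a+x0,1),round(b+y0,1),np.round(s,1).tolist(),round(t),cv2.boundingRect(k)))
    return m,out
E
python3 - <<'E'
from h import *
st=manip.observe(); im=cv2.imread("pics/w1.png")
m,o=blobs(im,280,145,360,228); print(o)
for n,r in(("screen",(95,90,155,155)),):
    print(n,blobs(im,*r)[1])
print("bbox expect top disc:",[np.round(proj("wrist",[.434+.028*np.cos(a),.03+.028*np.sin(a),z],st),1).tolist() for z in(.04,.014) for a in np.radians([15.4,105.4,195.4,285.4])])
g=im[145:228,280:360]; g=cv2.resize(g,None,fx=5,fy=5); 
mm=cv2.resize(m*200,None,fx=5,fy=5)
cv2.imwrite("pics/c1.png",np.hstack([cv2.convertScaleAbs(g,alpha=1.0),cv2.cvtColor(mm,cv2.COLOR_GRAY2BGR)]))
E
```

```text
[(319.0, 186.8, [56.0, 63.3], 172, (11, 11, 57, 64))]
screen [(124.0, 122.7, [36.8, 40.6], 18, (11, 14, 37, 39))]
bbox expect top disc: [[318.9, 160.9], [290.6, 189.1], [319.0, 215.9], [347.3, 189.0], [318.9, 157.0], [292.7, 183.1], [318.9, 208.1], [345.1, 183.0]]
```

View pics/c1.png

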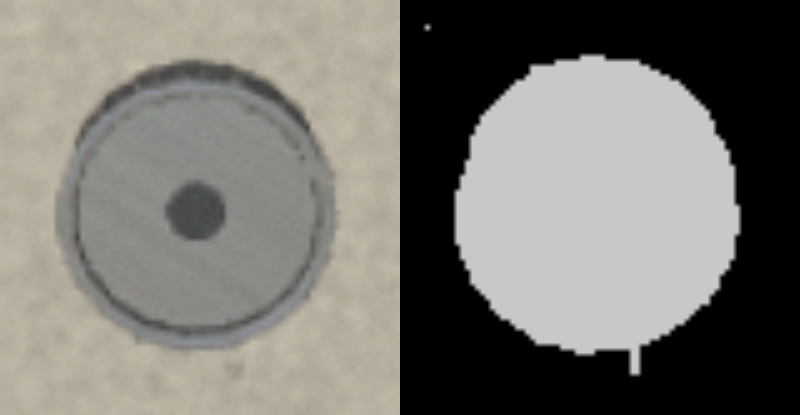

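apply_moves(steps=[[0.02,0,0.5,0,0,0],[0,0,0.7,0,0,0],[0,0,0.7,0,0,0],[0,0,0.6,0,0,0],[0,0,0.4,0,0,0],[0,0,0.16,0,0,0],[0,0,0,0,0,0],[0,0,0,0,0,0]])

```text
clock: 3.45
tcp_pos: [0.4354, 0.03, 0.0184]
orientation: [[0.964, 0.264, 0.001], [0.264, -0.964, -0.0], [0.001, 0.0, -1.0]]
force: [-0.3, 0.1, -0.9]
grip_width: 0.093
grasp_force: 0.0
```

apply_moves(steps=[[0,0,0,0,0,0],[0,0,0,0,0,0],[0,0,0,0,0,0],[0,0,0,0,0,0],[0,0,0,0,0,0],[0,0,0,0,0,0]], gripper=0, grip_force=40)

```text
clock: 4.2
tcp_pos: [0.4351, 0.0301, 0.0177]
orientation: [[0.964, 0.265, 0.0], [0.265, -0.964, -0.0], [0.0, 0.0, -1.0]]
force: [-0.3, -1.0, 2.0]
grip_width: 0.0558
grasp_force: 40.0
```

apply_moves(steps=[[0,0,-0.3,0,0,0],[0,0,-0.6,0,0,0],[0,0,-0.8,0,0,0],[-0.1,0.2,-0.7,0,0,0],[-0.3,0.5,-0.3,0,0,0],[-0.35,0.7,0,0,0,0],[-0.35,0.7,0,0,0,0],[-0.35,0.7,0,0,0,0],[-0.35,0.7,0,0,0,0],[-0.35,0.7,0,0,0,0],[-0.35,0.7,0,0,0,0],[-0.35,0.65,0,0,0,0],[-0.15,0.2,0,0,0,0],[0,0,0,0,0,0],[0,0,0,0,0,0]])

```text
clock: 6.08
tcp_pos: [0.3665, -0.2857, 0.1527]
orientation: [[0.964, 0.265, -0.0], [0.265, -0.964, 0.0], [-0.0, -0.0, -1.0]]
force: [1.1, 0.5, -2.9]
grip_width: 0.0558
grasp_force: 40.0
```

Run:
```python
from h import *
st,im=snap("pics/w2.png"); P=plane("top",461.2,243.2,.04); print(st["tcp_pos"].round(4),P,delta(P,st)); u,v=map(int,proj("wrist",P,st)); print(proj("wrist",P,st))
x0,y0=max(u-60,0),max(v-60,0)
cv2.imwrite("pics/c2.png",cv2.convertScaleAbs(cv2.resize(im[y0:v+60,x0:u+60],None,fx=5,fy=5,interpolation=cv2.INTER_CUBIC),alpha=1.3));print(x0,y0)
```

```text
[ 0.3665 -0.2857  0.1527] [ 0.42374078 -0.27270373  0.04      ] [ 58.7   2.7 112.7]
(np.float64(322.651822303356), np.float64(130.87950111637014))
262 70
```

View pics/c2.png

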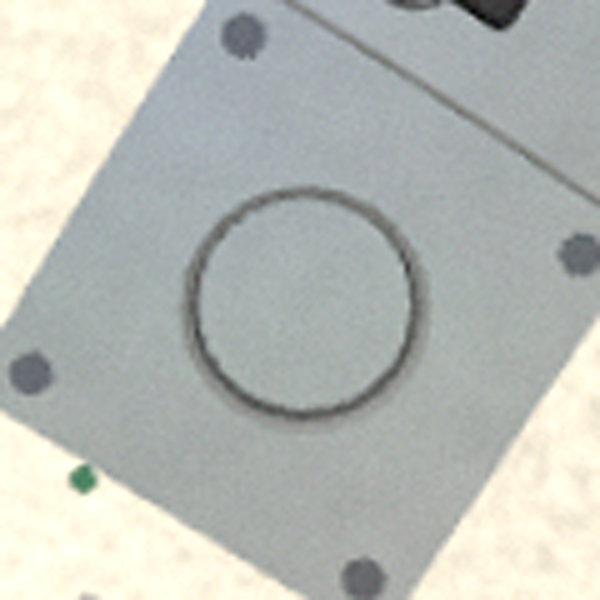

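The port's ring is centred at (323.2,131.4), 0.5 px from the prediction. I'll move over it and descend.

apply_moves(steps=[[0.3,0.02,0,0,0,0],[0.4,0.02,0,0,0,0],[0.3,0.02,0.1,0,0,0],[0.176,0.002,0.3,0,0,0],[0,0,0.5,0,0,0],[0,0,0.5,0,0,0],[0,0,0.2,0,0,0],[0,0,0.1,0,0,0],[0,0,0.1,0,0,0],[0,0,0.1,0,0,0],[0,0,0.1,0,0,0],[0,0,0,0,0,0]])

```text
clock: 7.62
tcp_pos: [0.4237, -0.2741, 0.0524]
orientation: [[0.964, 0.265, -0.0], [0.265, -0.964, 0.0], [-0.0, -0.0, -1.0]]
force: [-0.5, 0.5, -2.4]
grip_width: 0.0554
grasp_force: 40.0
```

apply_moves(steps=[[0,0,0.05,0,0,0],[0,0,0.05,0,0,0],[0,0,0.05,0,0,0],[0,0,0.03,0,0,0],[0,0,0,0,0,0],[0,0,0,0,0,0]])

```text
clock: 8.38
tcp_pos: [0.4238, -0.2742, 0.0438]
orientation: [[0.964, 0.265, -0.0], [0.265, -0.964, 0.0], [-0.0, -0.0, -1.0]]
force: [-2.0, 0.9, 2.4]
grip_width: 0.0554
grasp_force: 40.0
```

apply_moves(steps=[[0,0,0,0,0,0],[0,0,0,0,0,0],[0,0,0,0,0,0],[0,0,0,0,0,0],[0,0,-0.2,0,0,0],[0,0,-0.6,0,0,0],[0,0,-0.8,0,0,0],[0,0,-0.8,0,0,0],[0,0,-0.2,0,0,0],[0,0,0,0,0,0],[0,0,0,0,0,0]], gripper=1)

```text
clock: 9.75
tcp_pos: [0.4233, -0.2738, 0.1724]
orientation: [[0.964, 0.265, -0.002], [0.265, -0.964, 0.001], [-0.001, -0.002, -1.0]]
force: [-0.4, 0.6, -0.1]
grip_width: 0.0926
grasp_force: 0.0
```

```bash
cat >> h.py <<'E'
def crop(im,u,v,fn,r=50,k=6,a=1.2):
    x0,y0=max(int(u)-r,0),max(int(v)-r,0); cv2.imwrite(fn,cv2.convertScaleAbs(cv2.resize(im[y0:y0+2*r,x0:x0+2*r],None,fx=k,fy=k,interpolation=cv2.INTER_CUBIC),alpha=a)); return x0,y0
E
python3 - <<'E'
from h import *
st,im=snap("pics/w3.png"); P=[.4237,-.2741,.066]; uv=proj("wrist",P,st); print(st["tcp_pos"].round(4),uv,crop(im,*uv,"pics/c3.png"))
# dark hole in the recess centre
p=plane("top",203,227,.026); print("screen",delta(p,st))
E
```

```text
[ 0.4233 -0.2738  0.1724] (np.float64(320.190809254125), np.float64(195.76009726477665)) (270, 145)
screen [ 165.4 -518.3  147.1]
```

View pics/c3.png

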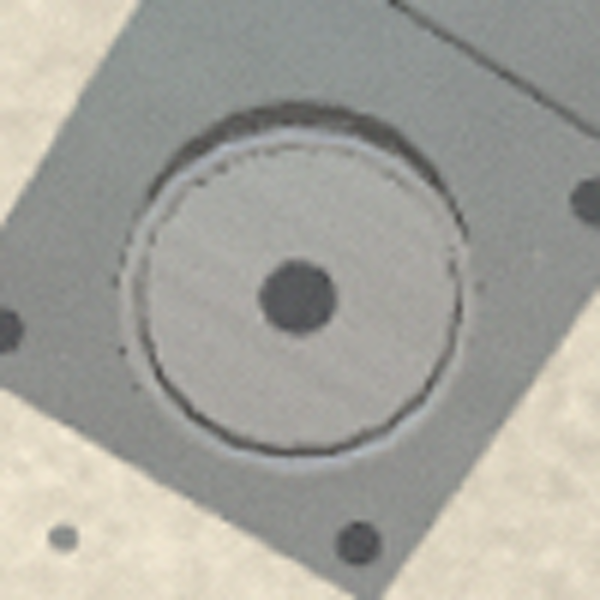

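The foot is seated: its rim is flush and its centre is at (319.5,194.7). Next is the screen.

apply_moves(steps=[[0.1,-0.36,0,0,0,0],[0.236,-0.74,0,0,0,0],[0.236,-0.74,0,0,0,0],[0.236,-0.74,0,0,0,0],[0.236,-0.74,0,0,0,0],[0.236,-0.74,0,0,0,0],[0.236,-0.74,0,0,0,0],[0.236,-0.74,0,0,0,0],[0.236,-0.74,0,0,0,0],[0.236,-0.74,0,0,0,0],[0.236,-0.74,0,0,0,0],[0.236,-0.74,0,0,0,0],[0.236,-0.74,0,0,0,0],[0.236,-0.74,0,0,0,0],[0.136,-0.38,0,0,0,0],[0,0,0,0,0,0],[0,0,0,0,0,0]])

```text
clock: 11.92
tcp_pos: [0.4459, 0.2682, 0.1734]
orientation: [[0.964, 0.264, -0.001], [0.264, -0.964, -0.0], [-0.001, 0.0, -1.0]]
force: [-0.5, -0.6, -0.3]
grip_width: 0.0928
grasp_force: 0.0
```

Run:
```python
from h import *
st,im=snap("pics/w4.png"); P=plane("top",203,227,.026); uv=proj("wrist",P,st); print(st["tcp_pos"].round(4),delta(P,st),uv,crop(im,*uv,"pics/c4.png"))
```

```text
[0.4459 0.2682 0.1734] [ 1.000e-01 -1.900e+00  1.474e+02] (np.float64(317.5791189987321), np.float64(185.48789317860727)) (267, 135)
```

View pics/c4.png

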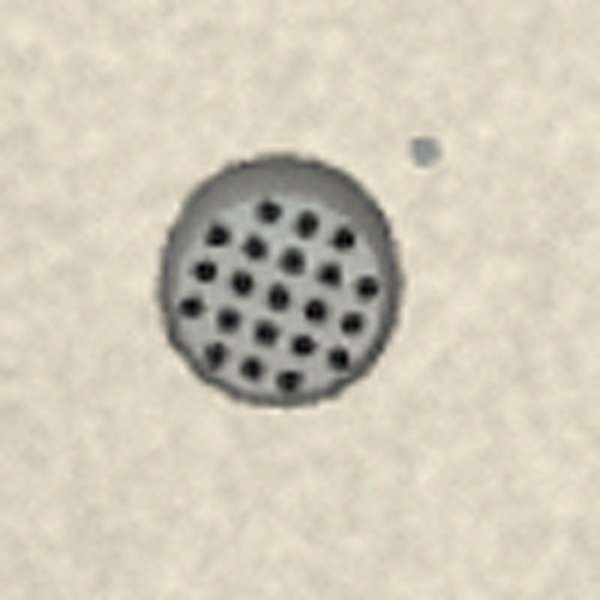

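The screen's centre dot is at (313.3,184.5), so I correct by −6.2 mm in tool y and +1 mm in x.

apply_moves(steps=[[0.02,-0.124,0.3,0,0,0],[0,0,0.6,0,0,0],[0,0,0.8,0,0,0],[0,0,0.8,0,0,0],[0,0,0.5,0,0,0],[0,0,0.3,0,0,0],[0,0,0,0,0,0],[0,0,0,0,0,0]])

```text
clock: 12.98
tcp_pos: [0.446, 0.2755, 0.0094]
orientation: [[0.964, 0.265, 0.001], [0.265, -0.964, 0.001], [0.001, -0.0, -1.0]]
force: [-0.2, 0.1, 0.1]
grip_width: 0.0928
grasp_force: 0.0
```

apply_moves(steps=[[0,0,0,0,0,0],[0,0,0,0,0,0],[0,0,0,0,0,0],[0,0,0,0,0,0],[0,0,0,0,0,0],[0,0,0,0,0,0],[0,0,0,0,0,0]], gripper=0)

```text
clock: 13.85
tcp_pos: [0.4455, 0.2752, 0.0086]
orientation: [[0.964, 0.265, -0.0], [0.265, -0.964, -0.0], [-0.0, 0.0, -1.0]]
force: [0.7, -0.7, -0.0]
grip_width: 0.0429
grasp_force: 40.0
```

apply_moves(steps=[[0,0,-0.3,0,0,0],[0,0,-0.7,0,0,0],[-0.05,0.15,-0.8,0,0,0],[-0.15,0.45,-0.4,0,0,0],[-0.236,0.74,0,0,0,0],[-0.236,0.74,0,0,0,0],[-0.236,0.74,0,0,0,0],[-0.236,0.74,0,0,0,0],[-0.236,0.74,0,0,0,0],[-0.236,0.74,0,0,0,0],[-0.236,0.74,0,0,0,0],[-0.236,0.74,0,0,0,0],[-0.236,0.74,0,0,0,0],[-0.236,0.74,0,0,0,0],[-0.236,0.74,0,0,0,0],[-0.236,0.74,0,0,0,0],[-0.236,0.74,0,0,0,0],[-0.05,0.26,0,0,0,0],[0,0,0,0,0,0],[0,0,0,0,0,0]])

```text
clock: 16.35
tcp_pos: [0.4241, -0.2727, 0.1187]
orientation: [[0.964, 0.265, -0.0], [0.265, -0.964, 0.0], [-0.0, -0.001, -1.0]]
force: [0.2, -0.8, -1.1]
grip_width: 0.0428
grasp_force: 40.0
```

Run:
```python
from h import *
st=manip.observe(); print(st["tcp_pos"].round(4),delta([.4244,-.2733,.0686],st))
```

```text
[ 0.4241 -0.2727  0.1187] [ 0.1  0.7 50.1]
```

apply_moves(steps=[[0,0.014,0.2,0,0,0],[0,0,0.3,0,0,0],[0,0,0.2,0,0,0],[0,0,0.06,0,0,0],[0,0,0.06,0,0,0],[0,0,0.06,0,0,0],[0,0,0.05,0,0,0],[0,0,0,0,0,0]])

```text
clock: 17.35
tcp_pos: [0.4243, -0.2746, 0.0721]
orientation: [[0.964, 0.265, -0.0], [0.265, -0.964, 0.0], [-0.0, -0.0, -1.0]]
force: [-0.7, -0.4, -1.6]
grip_width: 0.0429
grasp_force: 40.0
```

apply_moves(steps=[[0,-0.02,0.03,0,0,0],[0,0,0.03,0,0,0],[0,0,0.014,0,0,0],[0,0,0,0,0,0],[0,0,0,0,0,0]])

```text
clock: 17.98
tcp_pos: [0.424, -0.2736, 0.0686]
orientation: [[0.964, 0.265, -0.0], [0.265, -0.964, 0.0], [-0.0, -0.0, -1.0]]
force: [-2.0, 1.2, 3.7]
grip_width: 0.0428
grasp_force: 40.0
```

Contact came at exactly the home height, so I release, retreat and check.

apply_moves(steps=[[0,0,0,0,0,0],[0,0,0,0,0,0],[0,0,0,0,0,0],[0,0,0,0,0,0],[0,0,0,0,0,0],[0,0,-0.2,0,0,0],[0,0,-0.6,0,0,0],[0,0,-0.8,0,0,0],[0,0,-0.8,0,0,0],[0,0,-0.2,0,0,0],[0,0,0,0,0,0],[0,0,0,0,0,0]], gripper=1)

```text
clock: 19.48
tcp_pos: [0.4235, -0.2732, 0.1972]
orientation: [[0.964, 0.265, -0.002], [0.265, -0.964, 0.001], [-0.001, -0.002, -1.0]]
force: [-0.0, -0.7, 0.2]
grip_width: 0.0924
grasp_force: 0.0
```

Run:
```python
from h import *
st,im=snap("pics/w5.png"); P=[.424,-.2736,.086]; uv=proj("wrist",P,st); print(st["tcp_pos"].round(4),uv,crop(im,*uv,"pics/c5.png"))
B=plane("top",370+551/2.759-160,120+122/2.759,.0); print("barrel",delta(plane("top",409,164,.076),st))
```

```text
[ 0.4235 -0.2732  0.1972] (np.float64(320.27619151780885), np.float64(194.2908897957739)) (270, 144)
barrel [183.  -68.8 121. ]
```

View pics/c5.png

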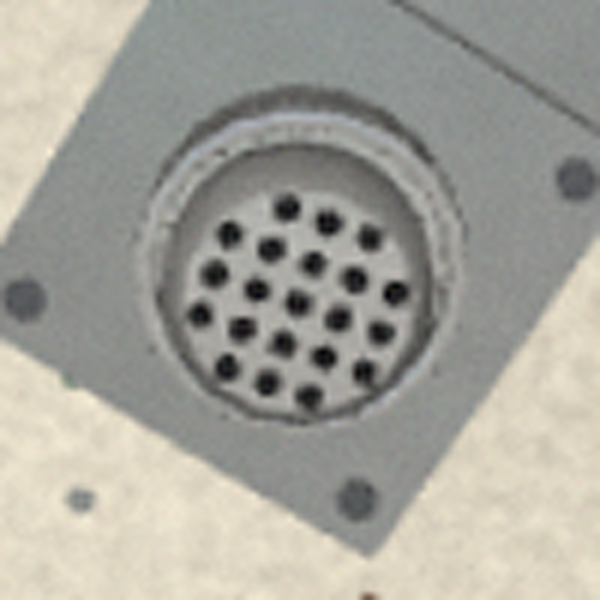

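The screen sits centred in the recess at (319.8,194.3). Next is the barrel.

apply_moves(steps=[[0.3,-0.12,0,0,0,0],[0.6,-0.23,0,0,0,0],[0.7,-0.26,0,0,0,0],[0.7,-0.26,0,0,0,0],[0.7,-0.26,0,0,0,0],[0.5,-0.2,0,0,0,0],[0.16,-0.05,0,0,0,0],[0,0,0,0,0,0],[0,0,0,0,0,0]])

```text
clock: 20.65
tcp_pos: [0.5817, -0.1591, 0.1983]
orientation: [[0.965, 0.264, -0.0], [0.264, -0.965, 0.0], [-0.0, -0.0, -1.0]]
force: [0.2, 0.1, -0.8]
grip_width: 0.0932
grasp_force: 0.0
```

Run:
```python
from h import *
st,im=snap("pics/w6.png"); P=plane("top",409,164,.076); uv=proj("wrist",P,st); print(st["tcp_pos"].round(4),delta(P,st),uv,crop(im,*uv,"pics/c6.png",60,5))
```

```text
[ 0.5817 -0.1591  0.1983] [ 1.000e-01 -8.000e-01  1.223e+02] (np.float64(318.67485160852436), np.float64(191.60760469369197)) (258, 131)
```

View pics/c6.png

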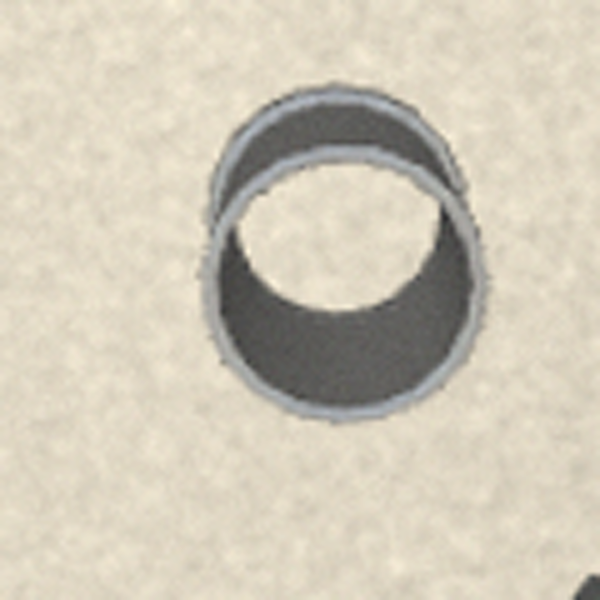

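The rim centre is at (327,187.7), which gives corrections of x +4 mm and y +7.4 mm.

apply_moves(steps=[[0.04,0.074,0.1,0,0,0],[0.04,0.074,0.2,0,0,0],[0,0,0.7,0,0,0],[0,0,0.8,0,0,0],[0,0,0.7,0,0,0],[0,0,0.42,0,0,0],[0,0,0.2,0,0,0],[0,0,0,0,0,0],[0,0,0,0,0,0]])

```text
clock: 21.82
tcp_pos: [0.5886, -0.165, 0.0433]
orientation: [[0.964, 0.265, 0.001], [0.265, -0.964, -0.0], [0.001, 0.001, -1.0]]
force: [-0.2, 0.2, -0.1]
grip_width: 0.0931
grasp_force: 0.0
```

apply_moves(steps=[[0,0,0,0,0,0],[0,0,0,0,0,0],[0,0,0,0,0,0],[0,0,0,0,0,0],[0,0,0,0,0,0],[0,0,0,0,0,0]], gripper=0)

```text
clock: 22.58
tcp_pos: [0.5882, -0.1648, 0.0425]
orientation: [[0.964, 0.265, 0.0], [0.265, -0.964, -0.0], [0.0, 0.0, -1.0]]
force: [0.3, 0.1, 0.7]
grip_width: 0.0565
grasp_force: 40.0
```

Run:
```python
from h import *
st=manip.observe(); print(st["tcp_pos"].round(4),delta([.4239,-.2732,.18],st))
```

```text
[ 0.5882 -0.1648  0.0425] [-187.1   61.1 -137.5]
```

apply_moves(steps=[[0,0,-0.25,0,0,0],[0,0,-0.6,0,0,0],[0,0,-0.75,0,0,0],[0,0,-0.6,0,0,0],[-0.2,0.06,-0.15,0,0,0],[-0.5,0.16,0,0,0,0],[-0.6,0.2,0,0,0,0],[-0.7,0.23,0,0,0,0],[-0.7,0.23,0,0,0,0],[-0.6,0.2,0,0,0,0],[-0.3,0.1,0,0,0,0],[-0.126,0.042,0,0,0,0],[0,0,0,0,0,0],[0,0,0,0,0,0]])

```text
clock: 24.32
tcp_pos: [0.4251, -0.2726, 0.1598]
orientation: [[0.964, 0.265, 0.0], [0.265, -0.964, 0.0], [0.0, -0.0, -1.0]]
force: [-0.4, 0.2, -2.4]
grip_width: 0.0566
grasp_force: 40.0
```

Run:
```python
from h import *
st=manip.observe(); print(delta([.4239,-.2732,.1085],st)+[.8,0,0])
```

```text
[-0.5  0.3 51.3]
```

apply_moves(steps=[[-0.01,0,0.2,0,0,0],[0,0,0.3,0,0,0],[0,0,0.1,0,0,0],[0,0,0.1,0,0,0],[0,0,0.06,0,0,0],[0,0,0.06,0,0,0],[0,0,0.06,0,0,0],[0,0,0,0,0,0]])

```text
clock: 25.32
tcp_pos: [0.424, -0.273, 0.1158]
orientation: [[0.964, 0.265, -0.0], [0.265, -0.964, 0.0], [-0.0, -0.0, -1.0]]
force: [-0.6, -0.1, -2.3]
grip_width: 0.0565
grasp_force: 40.0
```

Clear past the screen's shoulder, with 7.3 mm left to go.

apply_moves(steps=[[0,0,0.05,0,0,0],[0,0,0.05,0,0,0],[0,0,0.03,0,0,0],[0,0,0.016,0,0,0],[0,0,0,0,0,0],[0,0,0,0,0,0]])

```text
clock: 26.08
tcp_pos: [0.4241, -0.2731, 0.1087]
orientation: [[0.964, 0.265, 0.0], [0.265, -0.964, -0.0], [0.0, 0.0, -1.0]]
force: [0.1, 0.3, -1.8]
grip_width: 0.0563
grasp_force: 40.0
```

apply_moves(steps=[[0,0,0.01,0,0,0],[0,0,0.01,0,0,0],[0,0,0,0,0,0],[0,0,0,0,0,0]])

```text
clock: 26.58
tcp_pos: [0.4242, -0.2732, 0.1084]
orientation: [[0.964, 0.265, 0.0], [0.265, -0.964, -0.0], [0.0, 0.0, -1.0]]
force: [-2.4, 2.3, 9.3]
grip_width: 0.0563
grasp_force: 40.0
```

Seated at 9 N. Releasing and lifting.

apply_moves(steps=[[0,0,-0.01,0,0,0],[0,0,0,0,0,0],[0,0,0,0,0,0],[0,0,0,0,0,0],[0,0,0,0,0,0],[0,0,-0.2,0,0,0],[0,0,-0.6,0,0,0],[0,0,-0.8,0,0,0],[0,0,-0.7,0,0,0],[0,0,-0.2,0,0,0],[0,0,0,0,0,0],[0,0,0,0,0,0]], gripper=1)

```text
clock: 28.08
tcp_pos: [0.4236, -0.2728, 0.2318]
orientation: [[0.964, 0.265, -0.002], [0.265, -0.964, 0.001], [-0.001, -0.002, -1.0]]
force: [-0.8, 0.5, -0.3]
grip_width: 0.0929
grasp_force: 0.0
```

Run:
```python
from h import *
st,im=snap("pics/w7.png"); P=[.4242,-.2732,.142]; uv=proj("wrist",P,st); print(st["tcp_pos"].round(4),uv,crop(im,*uv,"pics/c7.png",60,5))
print("cover",delta(plane("top",256.8,146.5,.018),st))
```

```text
[ 0.4236 -0.2728  0.2318] (np.float64(320.47167913190293), np.float64(200.74653572651494)) (260, 140)
cover [ 306.7 -366.1  214.1]
```

View pics/c7.png

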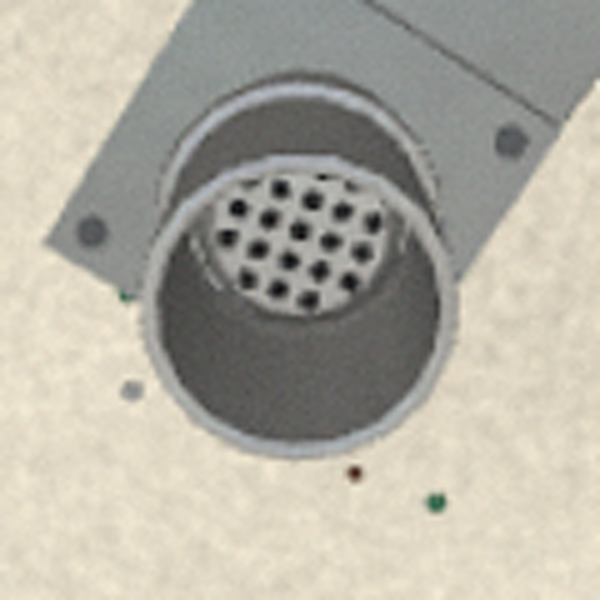

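The barrel is seated and upright, with its rim centre at (320,201.3). The cover is next.

apply_moves(steps=[[0.25,-0.3,0,0,0,0],[0.472,-0.563,0,0,0,0],[0.472,-0.563,0,0,0,0],[0.472,-0.563,0,0,0,0],[0.472,-0.563,0.1,0,0,0],[0.472,-0.563,0.15,0,0,0],[0.472,-0.563,0.15,0,0,0],[0.472,-0.563,0.15,0,0,0],[0.472,-0.563,0.15,0,0,0],[0.472,-0.563,0.15,0,0,0],[0.472,-0.563,0.15,0,0,0],[0.472,-0.563,0.15,0,0,0],[0.472,-0.563,0.1,0,0,0],[0.222,-0.263,0,0,0,0],[0,0,0,0,0,0],[0,0,0,0,0,0]])

```text
clock: 30.12
tcp_pos: [0.6228, 0.16, 0.1707]
orientation: [[0.965, 0.264, -0.0], [0.264, -0.965, -0.0], [-0.0, 0.0, -1.0]]
force: [0.0, 0.1, 0.8]
grip_width: 0.0929
grasp_force: 0.0
```

Run:
```python
from h import *
st,im=snap("pics/w8.png"); P=plane("top",256.8,146.5,.018); P[2]=.048; uv=proj("wrist",P,st); print(st["tcp_pos"].round(4),delta(P,st),uv,crop(im,*uv,"pics/c8.png",60,5))
Q=P.copy();Q[2]=.018; print("disc",proj("wrist",Q,st))
```

```text
[0.6228 0.16   0.1707] [-1.000e-01 -1.900e+00  1.227e+02] (np.float64(317.5477875801491), np.float64(191.76163362929722)) (257, 131)
disc (np.float64(317.631938460239), np.float64(184.52339592908794))
```

View pics/c8.png

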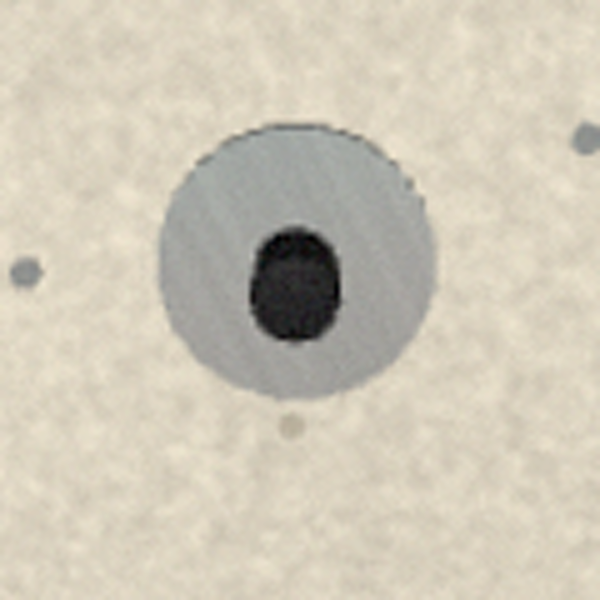

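The disc centre is at (316.5,183.4), which gives x +1.1 mm and y −3.1 mm.

apply_moves(steps=[[0.02,-0.062,0.2,0,0,0],[0,0,0.6,0,0,0],[0,0,0.8,0,0,0],[0,0,0.8,0,0,0],[0,0,0.4,0,0,0],[0,0,0.18,0,0,0],[0,0,0,0,0,0],[0,0,0,0,0,0]])

```text
clock: 31.18
tcp_pos: [0.6241, 0.1644, 0.0229]
orientation: [[0.964, 0.265, 0.002], [0.265, -0.964, 0.0], [0.002, 0.0, -1.0]]
force: [-1.0, -0.2, 1.1]
grip_width: 0.0931
grasp_force: 0.0
```

apply_moves(steps=[[0,0,0,0,0,0],[0,0,0,0,0,0],[0,0,0,0,0,0],[0,0,0,0,0,0],[0,0,0,0,0,0],[0,0,0,0,0,0],[0,0,0,0,0,0],[0,0,0,0,0,0],[0,0,0,0,0,0]], gripper=0)

```text
clock: 32.3
tcp_pos: [0.6233, 0.1642, 0.0216]
orientation: [[0.964, 0.265, -0.0], [0.265, -0.964, -0.0], [-0.0, 0.0, -1.0]]
force: [0.5, 0.1, 0.2]
grip_width: 0.0172
grasp_force: 40.0
```

Run:
```python
from h import *
st=manip.observe(); print(st["tcp_pos"].round(4),st["grip_width"]); print("since hover (tool mm)",delta([.6228,.16,.1707],st)*-1,"to barrel",delta([.4237,-.2730,.2],st))
```

```text
[0.6233 0.1642 0.0216] 0.017231991259297315
since hover (tool mm) [  1.6  -3.9 149.1] to barrel [-308.2  368.8 -178.4]
```

apply_moves(steps=[[0,0,-0.2,0,0,0],[0,0,-0.6,0,0,0],[0,0,-0.8,0,0,0],[-0.12,0.15,-0.8,0,0,0],[-0.3,0.36,-0.6,0,0,0],[-0.45,0.54,-0.38,0,0,0],[-0.5,0.6,0,0,0,0],[-0.5,0.6,0,0,0,0],[-0.5,0.6,0,0,0,0],[-0.5,0.6,0,0,0,0],[-0.5,0.6,0,0,0,0],[-0.5,0.6,0,0,0,0],[-0.5,0.6,0,0,0,0],[-0.5,0.6,0,0,0,0],[-0.5,0.6,0,0,0,0],[-0.45,0.54,0,0,0,0],[-0.25,0.3,0,0,0,0],[-0.084,0.086,0,0,0,0],[0,0,0,0,0,0],[0,0,0,0,0,0]])

```text
clock: 34.8
tcp_pos: [0.4244, -0.2721, 0.1907]
orientation: [[0.964, 0.265, 0.0], [0.265, -0.964, 0.0], [0.0, -0.0, -1.0]]
force: [0.4, 1.2, -1.4]
grip_width: 0.0177
grasp_force: 40.0
```

Run:
```python
from h import *
st=manip.observe(); print(delta([.4237,-.2730,.1516],st)+[.5,0,0])
```

```text
[-0.4  0.6 39.1]
```

apply_moves(steps=[[-0.008,0.012,0.1,0,0,0],[0,0,0.2,0,0,0],[0,0,0.1,0,0,0],[0,0,0,0,0,0],[0,0,0,0,0,0]])

```text
clock: 35.42
tcp_pos: [0.424, -0.2736, 0.1707]
orientation: [[0.964, 0.265, 0.0], [0.265, -0.964, -0.0], [0.0, 0.0, -1.0]]
force: [-0.6, -0.1, -1.3]
grip_width: 0.017
grasp_force: 40.0
```

Run:
```python
from h import *
st=manip.observe(); print(delta([.4237,-.2730,.1516],st)+[.5,0,0],st["force"])
```

```text
[ 0.4 -0.6 19.1] [-0.55099051 -0.10336202 -1.30402135]
```

apply_moves(steps=[[0,-0.006,0.06,0,0,0],[0,0,0.05,0,0,0],[0,0,0.04,0,0,0],[0,0,0.04,0,0,0],[0,0,0,0,0,0]])

```text
clock: 36.05
tcp_pos: [0.4238, -0.2732, 0.161]
orientation: [[0.964, 0.265, -0.0], [0.265, -0.964, 0.0], [-0.0, -0.0, -1.0]]
force: [0.3, -0.2, -1.7]
grip_width: 0.0172
grasp_force: 40.0
```

The plug is in by 2.6 mm without contact. Continuing.

apply_moves(steps=[[0,0,0.05,0,0,0],[0,0,0.05,0,0,0],[0,0,0.05,0,0,0],[0,0,0.03,0,0,0],[0,0,0.014,0,0,0],[0,0,0,0,0,0],[0,0,0,0,0,0]])

```text
clock: 36.92
tcp_pos: [0.4238, -0.2732, 0.1515]
orientation: [[0.964, 0.265, 0.0], [0.265, -0.964, -0.0], [0.0, 0.0, -1.0]]
force: [-0.5, 0.7, 0.1]
grip_width: 0.0172
grasp_force: 40.0
```

apply_moves(steps=[[0,0,0.012,0,0,0],[0,0,0,0,0,0],[0,0,0,0,0,0]])

```text
clock: 37.3
tcp_pos: [0.424, -0.2733, 0.1515]
orientation: [[0.964, 0.265, 0.0], [0.265, -0.964, -0.0], [0.0, 0.0, -1.0]]
force: [-1.9, 1.3, 6.4]
grip_width: 0.017
grasp_force: 40.0
```

Home. Releasing, retreating and verifying.

apply_moves(steps=[[0,0,-0.01,0,0,0],[0,0,0,0,0,0],[0,0,0,0,0,0],[0,0,0,0,0,0],[0,0,0,0,0,0],[0,0,-0.2,0,0,0],[0,0,-0.5,0,0,0],[0,0,-0.6,0,0,0],[0,0,-0.5,0,0,0],[-0.3,0.3,-0.2,0,0,0],[-0.6,0.6,0,0,0,0],[-0.6,0.6,0,0,0,0],[-0.3,0.3,0,0,0,0],[0,0,0,0,0,0],[0,0,0,0,0,0]], gripper=1)

```text
clock: 39.17
tcp_pos: [0.3612, -0.3832, 0.2516]
orientation: [[0.964, 0.265, 0.0], [0.265, -0.964, 0.0], [0.0, 0.0, -1.0]]
force: [-0.1, 0.3, -0.0]
grip_width: 0.0925
grasp_force: 0.0
```

Run:
```python
from h import *
im=camera("scene"); c=cv2.resize(im[120:300,120:390],None,fx=2.9,fy=2.9,interpolation=cv2.INTER_CUBIC); cv2.imwrite("pics/s9.png",cv2.convertScaleAbs(c,alpha=1.5))
for z in(.04,.066,.142,.148,.178): print(z,(np.array(proj("scene",[.4238,-.2731,z]))-[120,120])*2.9)
```

```text
0.04 [153.47904307 361.29404975]
0.066 [147.25967341 328.48988541]
0.142 [127.92627863 226.51558656]
0.148 [126.32179709 218.0527231 ]
0.178 [118.11558713 174.76893792]
```

View pics/s9.png

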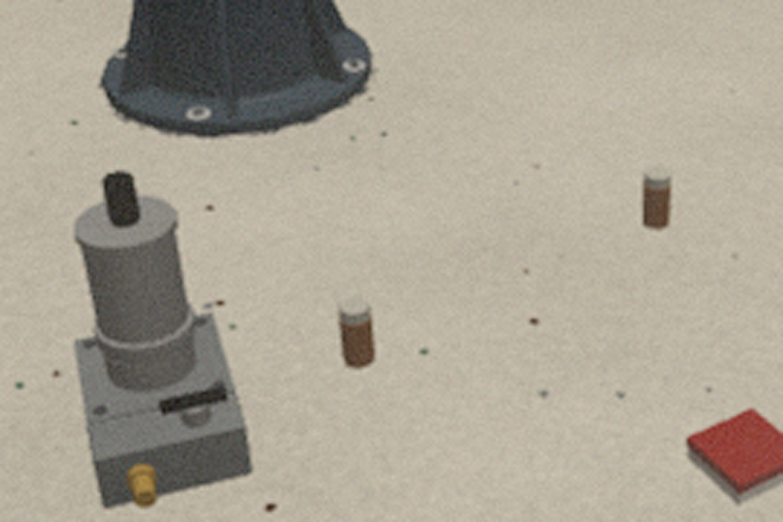

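The stack is complete and upright: the knob top is at (118,175), as projected, and the disc lies flush. Both vials are still standing.

```bash
python3 -c "
from rig import manip; print(manip.hand_in())"
```

```text
the job is handed in; nothing more can be done
None
```

The filter holder is assembled upright on the manifold (foot, screen, barrel, cover), with every part seated at its home height. Both vials are still standing where they were, and I handed the job in at about 39 s on the robot's clock.

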